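Feel the end float of a tape dispenser's hub axle and centre it

TASK

The hub axle of the tape dispenser has end float. By its black knob, push the axle in until it bears firmly against its inner stop and keep about 10 N on it for half a second (never over 25 N), then pull it out and bear on its outer stop in the same way, and finally leave it let go and at rest half-way between the two stops you felt, so that the roll runs clear of both. Leave the jar, the clamp and the trivet where they are.

Things in the scene. Friction and masses are not known exactly. Their poses are not given: they have to be found in the camera images.
- dispenser: heavy cast-aluminium tape dispenser stuck fast to the counter: base 210 x 84 mm, 98 mm tall. Origin: centre of its underside; x along its length (cutter at -x), z up; the axle lies along y, 62 mm up, with a 20 mm wide tape roll on it between two cheeks. Bosses reach 48 mm either side of the middle. The axle's stops are hidden inside, not at the cheeks, off-centre by some mm: feel for them
- knob (a point): centre of the black plastic knob on the +y end of the axle: a cylinder 26 mm across, 30 mm long along the dispenser's y, on a 10 mm steel axle, 62 mm above the counter, 78 to 114 mm from the dispenser's middle; 15 mm or more of bare axle shows between knob and boss. Can be gripped from above, across the axle. Slides along the dispenser's y only, does not turn; axes as the dispenser's
- axle (a joint): slide of the axle between its stops, m, growing as the knob is pulled out (the dispenser's +y), counted from an arbitrary mark that is neither a stop nor the middle. Drags with 1.5 N and stays where it is left. The free travel between the stops is somewhere between 10 and 25 mm
- washers (a joint): give of the very stiff washers behind the stops, m: 0 at rest, positive when the axle bears on its outer stop (pulled), negative on its inner stop (pushed); 100 N per mm, so 10 N moves them by only 0.1 mm, too little to be seen or read from one reading; over 25 N on a stop damages them
- jar: bystander: glass spice jar with a dark twist cap, 48 mm across, 100 mm tall, loose; origin at the centre of its underside
- clamp: bystander: red plastic spring clamp lying flat, about 100 x 50 x 24 mm, loose; origin at the centre of its underside
- trivet: bystander: mint green silicone trivet, 150 x 150 x 10 mm, loose; origin at the centre of its underside

How it is judged:
By the outcome, as a careful person would: the job done as asked, in the order asked, and still so for the second after the job is handed in, with the robot touching nothing.
It also fails if it takes over 45 s, if anything falls off the work surface, if the arm or the gripper's body presses on something with over 40 N, if the wrist force passes 120 N, or if a joint passes its speed limit or range.

ROBOT

A 6-joint arm with a two-finger parallel gripper is mounted at the origin on the work surface. World frame = base frame: x ahead of the robot, y to its left, z up, the work surface at z = 0. Lengths are in m, angles in rad, forces in N, time in s.
With the tool pointing down it reaches from about 0.35 to 0.8 m from the base axis. Payload 7.3 kg.
Tool frame: the origin (TCP) lies at the very end of the fingers, on their centre line; the grasp point (between the pads) lies 19 mm behind it; x points along the fingers, y is the direction in which the jaws open and shut, and the axes are right-handed (so a half turn about x gives the same grasp; the last joint's range is limited). The gripper opens to 85 mm and grips with 20 to 120 N. Pads are 22 mm wide; open, the fingers measure 114 mm over their backs; the gripper's body (76 mm by 85 mm) begins 54 mm behind the grasp point. The pads swing forward as they close: fully open they stand 13 mm farther back than shut.
Start: joints at [-1.479, 0.342, 1.524, -0, 1.275, -0.146], TCP at [0.124, -0.51, 0.231] pointing down, gripper open.
Joint ranges: [-2.53, 2.53], [-0.77, 2.02], [0.04, 2.7], [-1, 4.14], [0.28, 2.66], [-3.11, 3.11]. Speed limits (rad/s): [2.57, 2.57, 3.14, 3.14, 3.14, 3.14].

INTERFACE

Orientations are given as a unit quaternion [w, x, y, z].
In Python, from rig import bot, cams gives the robot as it stands.
- The arm moves only by the tool jog_arm, never from a script. Its argument "moves" is a list of rows, each an object with "slide": the shift along the tool's x, y, z in mm, a list of three; "angular": the turn, a rotation vector about the tool's x, y, z in degrees, a list of three; "claw": the closure, from 0 (fully open) to 1 (shut). A call has exactly 10 rows; each row is the pose to reach, as a shift and turn from the pose measured when the call began, along the tool's axes at that moment; what a row does not reach only later rows make up. A row lasts 1/12 s, in which the tool goes at most 41.7 mm and 7.16 degrees, less where a joint would pass 70% of its speed; a pose out of reach is approached as far as the arm can. A call with a gripper value outside its range is refused whole. The fingers move at their own pace and stop on an object; "newtons" is the grip in N (left out, the last holds). Time passes only in rows, so rows that repeat a pose let the fingers close, or fill a call up. It gives the time, the measured TCP pose, the force and the opening at its end, in the units of the state.
- bot.read_state(): the state, without advancing time (a new reading comes with each control period).
- cams.camera(name): name is "side" or "top"; returns a dict with "frame" (384x512x3 uint8, red, green, blue), "range_z" (384x512 float32, m along the optical axis (not along the pixel's ray), 0 where there is no reading), "fov_y" (degrees; the focal length in pixels is half the picture's height over the tangent of half this angle, whatever the lens; pixels are square), "cx", "cy" (the principal point, pixels), "R" (3x3) and "t" (3): a world point X has camera coordinates R X + t. Camera axes: x right, y down, z forward; pixel columns grow to the right and rows downward; lengths in m; the calibration is good to about 2 mm. A picture is of the moment at which its call begins.
- bot.finish_job(): hands the job in, once; it reports no verdict.
The state is a dict: "time": time; "joint_pos": joint angles; "joint_velocities": joint speeds; "joint_efforts": joint torques, N m; "position": TCP position; "orientation": TCP orientation; "contact_force": force on the tool from outside, world axes, zero at the start; "torque": the same for the moment, N m; "opening": finger opening in m.
Only numpy, scipy, OpenCV 4.12 (cv2) and the standard library are available. Lean on these libraries where they do the work, as an engineer would, in place of code of your own. Each camera call takes 0.05 s, during which the arm holds its last target. There are 200 camera calls.

## Working session

There is one attempt and no reset: what is moved stays moved. The work goes in short steps, Python scripts to look and compute and a tool call to move; the robot and the scene stay as the last step left them, time stands still between calls to the robot, and variables do not carry over. Pictures are saved under pics/ and viewed, about 8 in all and at most 12, crops included, and the job is handed in when it is done.

Besides the shell and the picture viewer there is one more tool, called after "Call:" as name(argument=value, ...) on one line, values as JSON. jog_arm: Moves the arm, as the interface text tells. Its arguments: {"type":"object","properties":{"moves":{"type":"array"},"newtons":{"type":"number"}},"required":["moves"]}

```bash
mkdir -p pics
cat > h.py <<'E'
import numpy as np, cv2
from rig import bot, cams
def shot(n):
    c=cams.camera(n); np.savez(f'/tmp/{n}.npz',**c); return c
def pts(c):
    h,w=c['range_z'].shape; f=h/2/np.tan(np.radians(c['fov_y'])/2)
    u,v=np.meshgrid(np.arange(w),np.arange(h)); z=c['range_z']
    P=np.stack([(u-c['cx'])/f*z,(v-c['cy'])/f*z,z],-1)
    return (P-c['t'])@c['R']
E
python3 - <<'E'
from h import *
for n in('top','side'):
    c=shot(n); cv2.imwrite(f'pics/{n}1.png',c['frame'][...,::-1]); print(n,c['fov_y'],c['t'],c['R'])
print(bot.read_state())
E
```

```text
top 44.652440373226675 [-0.01559808  0.58674704  0.94556236] [[-0.00305498 -0.99991472 -0.01269709]
 [-0.98378208  0.00528235 -0.17929006]
 [ 0.17934184  0.01194344 -0.98371432]]
side 57.40308740630531 [0.59671028 0.15195851 0.90420282] [[-0.98272845 -0.18497152  0.00550653]
 [-0.14476289  0.74988827 -0.64553178]
 [ 0.11527571 -0.63517959 -0.76371356]]
{'time': 0.1, 'joint_pos': array([-1.47900957e+00,  3.42696664e-01,  1.52491371e+00, -1.32134792e-05,
        1.27542041e+00, -1.46020276e-01]), 'joint_velocities': array([ 0.00138976, -0.00164403, -0.00256264,  0.00155355,  0.00101352,
       -0.00024649]), 'joint_efforts': array([ 1.41430297e-03, -4.34447658e+01, -2.46490949e+01, -2.30556689e-04,
        4.63521515e-03,  2.88332285e-05]), 'position': array([ 0.1236493 , -0.5098606 ,  0.23067554]), 'orientation': array([ 0.08337245,  0.70212309,  0.08438923, -0.70210445]), 'contact_force': array([ 0.26750439,  0.03809011, -0.48188958]), 'torque': array([-0.0088164 , -0.04551654,  0.01078664]), 'opening': 0.08516299508804226}
```

View pics/top1.png

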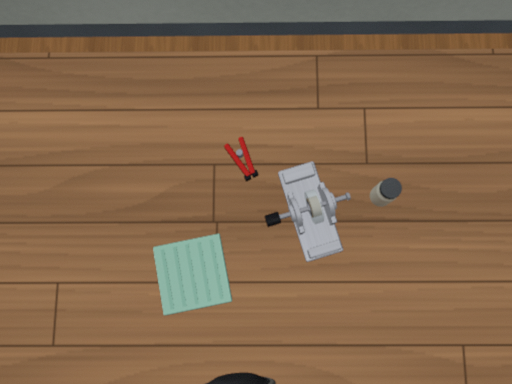

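View pics/side1.png

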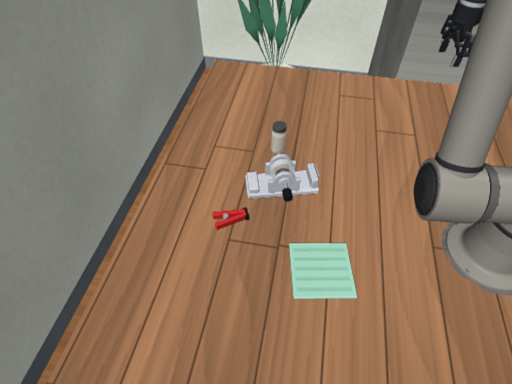

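The top view shows the knob at (273,219), the dispenser at about (311,210), the jar at (386,192), the clamp at (241,158) and the trivet at (192,274). Next I'll turn these into positions.

Run:
```python
from h import *
for n,box in(('top',(255,150,355,270)),('side',(235,145,330,210))):
    c=dict(np.load(f'/tmp/{n}.npz')); P=pts(c); m=np.zeros(P.shape[:2],bool); x0,y0,x1,y1=box; m[y0:y1,x0:x1]=1
    F=c['frame'].astype(int)
    hsv=cv2.cvtColor(c['frame'],cv2.COLOR_RGB2HSV)
    k=m&(F.max(-1)<45)&(P[...,2]>.03)&(P[...,2]<.09); Q=P[k]; print(n,'knob',len(Q),Q.mean(0),Q.min(0),Q.max(0))
    b=m&(hsv[...,1]<60)&(P[...,2]<.035)&(P[...,2]>.004)&(F.min(-1)>90)
    Q=P[b]; r=cv2.minAreaRect((Q[:,:2]*1000).astype(np.float32)); print('base',len(Q),r)
    a=m&(P[...,2]>.05)&(P[...,2]<.075)&~k; 
    Q=P[a&(hsv[...,1]<60)]; print('high',len(Q),Q.mean(0))
    # knob axis PCA
    Q=P[k]; u,s,vt=np.linalg.svd(Q[:,:2]-Q[:,:2].mean(0)); print(vt[0])
    for nm,bx in (('jar',(365,170,405,212)),('clamp',(220,130,262,185))):
        if n=='top':
            Q=P[bx[1]:bx[3],bx[0]:bx[2]].reshape(-1,3); Q=Q[Q[:,2]>.008]; print(nm,Q.min(0),Q.max(0))
```

```text
top knob 137 [ 0.53278948 -0.04214885  0.07324645] [ 0.52005698 -0.05793136  0.06341432] [ 0.54564888 -0.02889542  0.08052468]
base 1951 ((566.5775146484375, -143.94566345214844), (213.19908142089844, 126.21578979492188), 17.012821197509766)
high 872 [ 0.52518789 -0.13685164  0.061141  ]
[-0.31450973  0.94925425]
jar [ 0.40760468 -0.30447228  0.00822309] [ 0.61269248 -0.02998943  1.0351631 ]
clamp [ 0.40760468 -0.02998943  0.00800245] [0.72678763 0.06530652 1.0351631 ]
side knob 93 [ 0.53411611 -0.03813617  0.06951803] [ 0.52194081 -0.05743349  0.05272402] [ 0.54677026 -0.02752752  0.07819674]
base 1011 ((577.8848876953125, -183.68673706054688), (208.7130889892578, 205.4352569580078), 17.483747482299805)
high 513 [ 0.53483622 -0.12138866  0.06129169]
[-0.47102954  0.88211744]
```

```bash
cat >> h.py <<'E'
from scipy.spatial.transform import Rotation as Ro
TH=np.radians(17.2); EX=np.array([np.cos(TH),np.sin(TH),0]); EY=np.array([-np.sin(TH),np.cos(TH),0])
def tool(): 
    s=bot.read_state(); q=s['orientation']; return s,Ro.from_quat([*q[1:],q[0]])
def plan(target,sgn):
    s,R=tool(); x=np.array([0,0,-1.]); y=sgn*EX
    G=Ro.from_matrix(np.stack([x,y,np.cross(x,y)],1))
    print('slide',np.round(R.inv().apply(np.array(target)-s['position'])*1000,2),'ang',np.round((R.inv()*G).as_rotvec(degrees=True),2))
E
python3 - <<'E'
from h import *
s,R=tool(); print(R.as_matrix().round(3))
for n,box in(('top',(255,150,355,270)),('side',(235,145,330,210))):
    c=dict(np.load(f'/tmp/{n}.npz')); P=pts(c); m=np.zeros(P.shape[:2],bool); x0,y0,x1,y1=box; m[y0:y1,x0:x1]=1
    F=c['frame'].astype(int)
    hsv=cv2.cvtColor(c['frame'],cv2.COLOR_RGB2HSV)
    k=m&(F.max(-1)<45)&(P[...,2]>.03)&(P[...,2]<.09); Q=P[k]
    for e in(EX,EY): print(n,'knob',np.percentile(Q@e,[0,5,50,95,100]).round(4))
    b=m&(hsv[...,1]<50)&(P[...,2]<.1)&(P[...,2]>.006)&(F.min(-1)>110)
    Q=P[b]; e=Q@EX; print('disp x',np.percentile(e,[0,1,50,99,100]).round(4))
    # axle (thin) points on -y side & between
    y=Q@EY; kk=(abs(Q[:,2]-.064)<.008)
    for lo in np.arange(-.43,-.17,.01):
        w=kk&(y>lo)&(y<lo+.01)
        if w.sum()>2: print(lo.round(3),w.sum(),e[w].min().round(4),e[w].max().round(4),Q[w,2].max().round(4),end=' | ')
    print()
for sg in(1,-1): plan([.533,-.042,.2],sg)
E
```

```text
[[-0.     0.236 -0.972]
 [ 0.001 -0.972 -0.236]
 [-1.    -0.001 -0.   ]]
top knob [0.4858 0.4871 0.4965 0.5068 0.5084]
top knob [-0.2117 -0.21   -0.1977 -0.186  -0.1844]
disp x [0.3922 0.3942 0.4913 0.5956 0.602 ]
-0.37 16 0.4928 0.5028 0.072 | -0.36 14 0.4934 0.5003 0.0707 | -0.35 17 0.4934 0.501 0.0695 | -0.34 12 0.4936 0.5121 0.0703 | -0.33 26 0.4522 0.5412 0.0712 | -0.32 84 0.4531 0.541 0.072 | -0.31 22 0.3941 0.5012 0.0707 | -0.3 16 0.3939 0.4624 0.0698 | -0.29 14 0.3938 0.4618 0.0682 | -0.28 47 0.3943 0.5314 0.0712 | -0.27 32 0.3942 0.5018 0.0689 | -0.26 36 0.3961 0.5408 0.0715 | -0.25 51 0.453 0.5422 0.0712 | -0.24 16 0.4938 0.5156 0.0705 | -0.23 17 0.4944 0.5014 0.0688 | -0.22 9 0.4953 0.5002 0.0698 | 
side knob [0.4885 0.4894 0.4991 0.5078 0.5093]
side knob [-0.2136 -0.2094 -0.1906 -0.1861 -0.1853]
disp x [0.3929 0.3967 0.5024 0.5991 0.6016]
-0.37 14 0.4906 0.5028 0.0699 | -0.36 4 0.4921 0.501 0.0674 | -0.33 27 0.4534 0.541 0.0714 | -0.32 12 0.4536 0.5393 0.0712 | -0.31 4 0.3945 0.3976 0.0619 | -0.3 7 0.3953 0.5313 0.0718 | -0.29 46 0.3946 0.5328 0.0716 | -0.28 4 0.3941 0.3982 0.0598 | -0.27 3 0.3962 0.397 0.0595 | -0.26 29 0.4521 0.5417 0.071 | -0.25 87 0.4526 0.5374 0.0719 | -0.24 17 0.4799 0.5132 0.0695 | -0.23 8 0.4932 0.5014 0.0692 | 
slide [  31.29 -358.22 -508.04] ang [-9.357e+01 -8.000e-02  5.000e-02]
slide [  31.29 -358.22 -508.04] ang [8.643e+01 5.000e-02 7.000e-02]
```

Call:
jog_arm(moves=[{"slide":[2,-18,-25],"angular":[-4.7,0,0],"claw":0},{"slide":[3,-36,-51],"angular":[-9.4,0,0],"claw":0},{"slide":[5,-54,-76],"angular":[-14.1,0,0],"claw":0},{"slide":[6,-72,-102],"angular":[-18.8,0,0],"claw":0},{"slide":[8,-90,-127],"angular":[-23.5,0,0],"claw":0},{"slide":[9,-108,-152],"angular":[-28.2,0,0],"claw":0},{"slide":[11,-126,-178],"angular":[-32.9,0,0],"claw":0},{"slide":[12,-144,-203],"angular":[-37.6,0,0],"claw":0},{"slide":[14,-162,-229],"angular":[-42.3,0,0],"claw":0},{"slide":[15,-180,-254],"angular":[-47,0,0],"claw":0}])

```text
time: 0.93
position: [0.3287, -0.2736, 0.2157]
orientation: [0.357, 0.61, 0.359, -0.61]
contact_force: [-0.1, 0.1, -0.3]
opening: 0.0855
```

```bash
python3 -c "
from h import *
K=.4975*EX-.199*EY
print(K); plan([K[0],K[1],.15],1)"
```

```text
[ 0.53409689 -0.04298564  0.        ]
slide [  66.     67.1  -301.33] ang [-4.635e+01 -1.100e-01  4.000e-02]
```

Call:
jog_arm(moves=[{"slide":[2,7,-33],"angular":[-5.2,0,0],"claw":0},{"slide":[6,15,-67],"angular":[-10.3,0,0],"claw":0},{"slide":[12,22,-100],"angular":[-15.4,0,0],"claw":0},{"slide":[20,30,-134],"angular":[-20.6,0,0],"claw":0},{"slide":[28,37,-167],"angular":[-25.7,0,0],"claw":0},{"slide":[37,45,-201],"angular":[-30.9,0,0],"claw":0},{"slide":[46,52,-234],"angular":[-36,0,0],"claw":0},{"slide":[55,60,-268],"angular":[-41.2,0,0],"claw":0},{"slide":[66,67.1,-301.3],"angular":[-46.35,-0.1,0],"claw":0},{"slide":[66,67.1,-301.3],"angular":[-46.35,-0.1,0],"claw":0}])

```text
time: 1.77
position: [0.5358, -0.0386, 0.1475]
orientation: [0.57, 0.417, 0.572, -0.417]
contact_force: [-0.3, 0.1, -0.8]
opening: 0.0856
```

Run:
```python
from h import *
K=.4975*EX-.199*EY
plan([K[0],K[1],.043],1); s,R=tool(); print(s['joint_pos'].round(3),R.as_matrix().round(3))
a=shot('top')['frame'][150:270,220:380]; b=shot('side')['frame'][120:240,210:370]
cv2.imwrite('pics/c1.png',cv2.resize(np.vstack([a,b])[...,::-1],None,fx=2.5,fy=2.5,interpolation=cv2.INTER_CUBIC))
```

```text
slide [104.51  -2.81   3.93] ang [ 0.49 -0.16  0.1 ]
[-0.216  0.447  1.61   0.002  1.088 -0.525] [[-0.002  0.953  0.304]
 [ 0.002  0.304 -0.953]
 [-1.    -0.002 -0.003]]
```

View pics/c1.png

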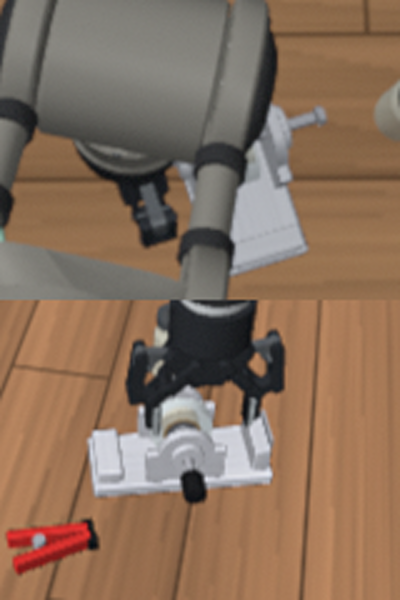

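The jaws straddle the axle line above the knob, with nothing in the way, so I'll descend.

Call:
jog_arm(moves=[{"slide":[12,-1,1.5],"angular":[0.2,0,0],"claw":0},{"slide":[27,-2,3],"angular":[0.5,-0.2,0.1],"claw":0},{"slide":[42,-2.8,3.9],"angular":[0.5,-0.2,0.1],"claw":0},{"slide":[57,-2.8,3.9],"angular":[0.5,-0.2,0.1],"claw":0},{"slide":[72,-2.8,3.9],"angular":[0.5,-0.2,0.1],"claw":0},{"slide":[87,-2.8,3.9],"angular":[0.5,-0.2,0.1],"claw":0},{"slide":[98,-2.8,3.9],"angular":[0.5,-0.2,0.1],"claw":0},{"slide":[104.5,-2.8,3.9],"angular":[0.5,-0.2,0.1],"claw":0},{"slide":[104.5,-2.8,3.9],"angular":[0.5,-0.2,0.1],"claw":0},{"slide":[104.5,-2.8,3.9],"angular":[0.5,-0.2,0.1],"claw":0}])

```text
time: 2.7
position: [0.5319, -0.0471, 0.0448]
orientation: [0.568, 0.421, 0.567, -0.423]
contact_force: [-0.8, -0.2, -0.5]
opening: 0.0852
```

Run:
```python
from h import *
K=.4975*EX-.199*EY
plan([K[0],K[1],.043],1)
b=shot('side')['frame'][120:240,210:370]
cv2.imwrite('pics/c2.png',cv2.resize(b[...,::-1],None,fx=3.5,fy=3.5,interpolation=cv2.INTER_CUBIC))
```

```text
slide [ 1.79  3.33 -3.3 ] ang [-0.47  0.13  0.06]
```

View pics/c2.png

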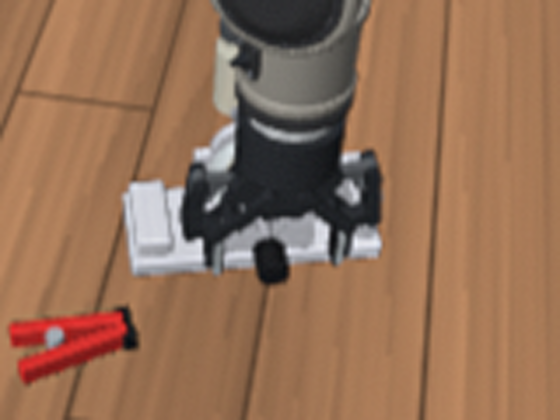

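Run:
```python
from h import *
K=.4975*EX-.199*EY
plan([K[0],K[1],.043],1); s,_=tool();print(s['joint_velocities'].round(4),s['contact_force'])
```

```text
slide [ 2.16  2.94 -3.32] ang [-0.45  0.15  0.01]
[ 0.0064 -0.0064 -0.0063 -0.0003 -0.0026 -0.0001] [-0.19070842 -0.55703004  0.29057413]
```

Call:
jog_arm(moves=[{"slide":[2.2,3,-3.3],"angular":[-0.45,0.15,0],"claw":0},{"slide":[2.2,3,-3.3],"angular":[-0.45,0.15,0],"claw":0},{"slide":[2.2,3,-3.3],"angular":[-0.45,0.15,0],"claw":0.3},{"slide":[2.2,3,-3.3],"angular":[-0.45,0.15,0],"claw":0.5},{"slide":[2.2,3,-3.3],"angular":[-0.45,0.15,0],"claw":0.6},{"slide":[2.2,3,-3.3],"angular":[-0.45,0.15,0],"claw":0.7},{"slide":[2.2,3,-3.3],"angular":[-0.45,0.15,0],"claw":0.8},{"slide":[2.2,3,-3.3],"angular":[-0.45,0.15,0],"claw":1},{"slide":[2.2,3,-3.3],"angular":[-0.45,0.15,0],"claw":1},{"slide":[2.2,3,-3.3],"angular":[-0.45,0.15,0],"claw":1}], newtons=50)

```text
time: 3.58
position: [0.5346, -0.043, 0.0433]
orientation: [0.569, 0.42, 0.569, -0.419]
contact_force: [2.2, 1.6, 2.9]
opening: 0.0245
```

```bash
cat >> h.py <<'E'
def rep(n=4):
    """ey,ex position (mm) and force along EY, EX, z; averaged over camera ticks is too slow, so single"""
    s=bot.read_state(); f=s['contact_force']; p=s['position']
    print('t',round(s['time'],2),'ey,ex,z mm',np.round([p@EY*1e3,p@EX*1e3,p[2]*1e3],2),'F ey,ex,z',np.round([f@EY,f@EX,f[2]],2),'open',round(s['opening']*1e3,2), 'T',s['torque'].round(2))
E
python3 -c "
from h import *
rep();plan([0,0,0],1)"
```

```text
t 3.58 ey,ex,z mm [-199.13  498.01   43.26] F ey,ex,z [0.9  2.57 2.93] open 24.49 T [ 0.18 -0.23 -0.06]
slide [  42.73 -498.07 -199.1 ] ang [-0.01  0.02 -0.05]
```

Call:
jog_arm(moves=[{"slide":[0,0,0.2],"angular":[0,0,0],"claw":1},{"slide":[0,0,0.4],"angular":[0,0,0],"claw":1},{"slide":[0,0,0.6],"angular":[0,0,0],"claw":1},{"slide":[0,0,0.8],"angular":[0,0,0],"claw":1},{"slide":[0,0,1.0],"angular":[0,0,0],"claw":1},{"slide":[0,0,1.2],"angular":[0,0,0],"claw":1},{"slide":[0,0,1.4],"angular":[0,0,0],"claw":1},{"slide":[0,0,1.6],"angular":[0,0,0],"claw":1},{"slide":[0,0,1.8],"angular":[0,0,0],"claw":1},{"slide":[0,0,2.0],"angular":[0,0,0],"claw":1}])

```text
time: 4.42
position: [0.5352, -0.0449, 0.0432]
orientation: [0.569, 0.42, 0.569, -0.419]
contact_force: [1.3, 2.0, 1.3]
opening: 0.0246
```

```bash
python3 -c "
from h import *
rep()"
```

```text
t 4.42 ey,ex,z mm [-201.15  497.99   43.25] F ey,ex,z [1.48 1.83 1.25] open 24.62 T [ 0.28 -0.07 -0.08]
```

Call:
jog_arm(moves=[{"slide":[0,0,0.2],"angular":[0,0,0],"claw":1},{"slide":[0,0,0.4],"angular":[0,0,0],"claw":1},{"slide":[0,0,0.6],"angular":[0,0,0],"claw":1},{"slide":[0,0,0.8],"angular":[0,0,0],"claw":1},{"slide":[0,0,1.0],"angular":[0,0,0],"claw":1},{"slide":[0,0,1.2],"angular":[0,0,0],"claw":1},{"slide":[0,0,1.4],"angular":[0,0,0],"claw":1},{"slide":[0,0,1.6],"angular":[0,0,0],"claw":1},{"slide":[0,0,1.8],"angular":[0,0,0],"claw":1},{"slide":[0,0,2.0],"angular":[0,0,0],"claw":1}])

```text
time: 5.25
position: [0.5354, -0.0455, 0.0432]
orientation: [0.569, 0.42, 0.569, -0.419]
contact_force: [-0.5, 9.2, 5.3]
opening: 0.0245
```

```bash
python3 -c "
from h import *
rep()"
```

```text
t 5.25 ey,ex,z mm [-201.81  497.95   43.23] F ey,ex,z [8.95 2.23 5.34] open 24.5 T [ 1.48 -0.04 -0.07]
```

Call:
jog_arm(moves=[{"slide":[0,0,1.4],"angular":[0,0,0],"claw":1},{"slide":[0,0,1.5],"angular":[0,0,0],"claw":1},{"slide":[0,0,1.6],"angular":[0,0,0],"claw":1},{"slide":[0,0,1.6],"angular":[0,0,0],"claw":1},{"slide":[0,0,1.6],"angular":[0,0,0],"claw":1},{"slide":[0,0,1.6],"angular":[0,0,0],"claw":1},{"slide":[0,0,1.6],"angular":[0,0,0],"claw":1},{"slide":[0,0,1.6],"angular":[0,0,0],"claw":1},{"slide":[0,0,1.6],"angular":[0,0,0],"claw":1},{"slide":[0,0,1.6],"angular":[0,0,0],"claw":1}])

```text
time: 6.08
position: [0.5353, -0.0455, 0.0432]
orientation: [0.568, 0.421, 0.57, -0.419]
contact_force: [-1.3, 9.9, 4.0]
opening: 0.0245
```

```bash
python3 -c "
from h import *
rep()"
```

```text
t 6.08 ey,ex,z mm [-201.79  497.94   43.25] F ey,ex,z [9.85 1.72 3.98] open 24.52 T [ 1.53 -0.03 -0.1 ]
```

Call:
jog_arm(moves=[{"slide":[0,0,1.7],"angular":[0,0,0],"claw":1},{"slide":[0,0,1.8],"angular":[0,0,0],"claw":1},{"slide":[0,0,1.9],"angular":[0,0,0],"claw":1},{"slide":[0,0,1.9],"angular":[0,0,0],"claw":1},{"slide":[0,0,1.9],"angular":[0,0,0],"claw":1},{"slide":[0,0,1.9],"angular":[0,0,0],"claw":1},{"slide":[0,0,1.9],"angular":[0,0,0],"claw":1},{"slide":[0,0,1.9],"angular":[0,0,0],"claw":1},{"slide":[0,0,1.9],"angular":[0,0,0],"claw":1},{"slide":[0,0,1.9],"angular":[0,0,0],"claw":1}])

```text
time: 6.92
position: [0.5353, -0.0455, 0.0433]
orientation: [0.567, 0.421, 0.571, -0.418]
contact_force: [-1.2, 11.4, 5.4]
opening: 0.0242
```

```bash
python3 -c "
from h import *
rep()"
```

```text
t 6.92 ey,ex,z mm [-201.77  497.92   43.26] F ey,ex,z [11.24  2.24  5.44] open 24.21 T [ 1.75  0.01 -0.05]
```

```bash
cat >> h.py <<'E'
def grasp():
    s,R=tool(); g=s['position']-.019*R.apply([1,0,0]); print('grasp ey,ex,z',np.round([g@EY*1e3,g@EX*1e3,g[2]*1e3],3))
E
python3 -c "
from h import *
grasp();plan([0,0,0],1)"
```

```text
grasp ey,ex,z [-201.897  497.93    62.261]
slide [  44.75 -497.98 -201.32] ang [-0.02 -0.38  0.02]
```

Call:
jog_arm(moves=[{"slide":[0,0,-0.5],"angular":[0,-0.2,0],"claw":1},{"slide":[0,0,-1.7],"angular":[0,-0.38,0],"claw":1},{"slide":[0,0,-3],"angular":[0,-0.38,0],"claw":1},{"slide":[0,0,-4.3],"angular":[0,-0.38,0],"claw":1},{"slide":[0,0,-5.6],"angular":[0,-0.38,0],"claw":1},{"slide":[0,0,-6.8],"angular":[0,-0.38,0],"claw":1},{"slide":[0,0,-8],"angular":[0,-0.38,0],"claw":1},{"slide":[0,0,-8.6],"angular":[0,-0.38,0],"claw":1},{"slide":[0,0,-9],"angular":[0,-0.38,0],"claw":1},{"slide":[0,0,-9],"angular":[0,-0.38,0],"claw":1}])

```text
time: 7.75
position: [0.5327, -0.0368, 0.0433]
orientation: [0.569, 0.42, 0.569, -0.42]
contact_force: [2.7, -0.6, 0.7]
opening: 0.0245
```

```bash
python3 -c "
from h import *
rep();grasp();plan([0,0,0],1)"
```

```text
t 7.75 ey,ex,z mm [-192.68  498.     43.28] F ey,ex,z [-1.34  2.46  0.73] open 24.53 T [-0.04 -0.35 -0.06]
grasp ey,ex,z [-192.677  498.001   62.283]
slide [  43.38 -498.06 -192.49] ang [-0.02 -0.    0.01]
```

Still free (drag only). I'll carry on in 2 mm steps.

Call:
jog_arm(moves=[{"slide":[0,0,-0.2],"angular":[0,0,0],"claw":1},{"slide":[0,0,-0.4],"angular":[0,0,0],"claw":1},{"slide":[0,0,-0.6],"angular":[0,0,0],"claw":1},{"slide":[0,0,-0.8],"angular":[0,0,0],"claw":1},{"slide":[0,0,-1.0],"angular":[0,0,0],"claw":1},{"slide":[0,0,-1.2],"angular":[0,0,0],"claw":1},{"slide":[0,0,-1.4],"angular":[0,0,0],"claw":1},{"slide":[0,0,-1.6],"angular":[0,0,0],"claw":1},{"slide":[0,0,-1.8],"angular":[0,0,0],"claw":1},{"slide":[0,0,-2.0],"angular":[0,0,0],"claw":1}])

```text
time: 8.58
position: [0.5322, -0.0349, 0.0433]
orientation: [0.569, 0.42, 0.569, -0.42]
contact_force: [1.8, -0.5, -0.7]
opening: 0.0246
```

Call:
jog_arm(moves=[{"slide":[0,0,-0.2],"angular":[0,0,0],"claw":1},{"slide":[0,0,-0.4],"angular":[0,0,0],"claw":1},{"slide":[0,0,-0.6],"angular":[0,0,0],"claw":1},{"slide":[0,0,-0.8],"angular":[0,0,0],"claw":1},{"slide":[0,0,-1.0],"angular":[0,0,0],"claw":1},{"slide":[0,0,-1.2],"angular":[0,0,0],"claw":1},{"slide":[0,0,-1.4],"angular":[0,0,0],"claw":1},{"slide":[0,0,-1.6],"angular":[0,0,0],"claw":1},{"slide":[0,0,-1.8],"angular":[0,0,0],"claw":1},{"slide":[0,0,-2.0],"angular":[0,0,0],"claw":1}])

```text
time: 9.42
position: [0.5316, -0.0329, 0.0433]
orientation: [0.569, 0.42, 0.569, -0.42]
contact_force: [1.6, -1.7, -1.1]
opening: 0.0244
```

```bash
python3 -c "
from h import *
rep();grasp();plan([0,0,0],1)"
```

```text
t 9.42 ey,ex,z mm [-188.64  498.06   43.27] F ey,ex,z [-2.05  1.05 -1.12] open 24.44 T [-0.13 -0.32 -0.07]
grasp ey,ex,z [-188.638  498.059   62.274]
slide [  43.33 -498.12 -188.46] ang [-0.02 -0.    0.01]
```

Call:
jog_arm(moves=[{"slide":[0,0,-0.2],"angular":[0,0,0],"claw":1},{"slide":[0,0,-0.4],"angular":[0,0,0],"claw":1},{"slide":[0,0,-0.6],"angular":[0,0,0],"claw":1},{"slide":[0,0,-0.8],"angular":[0,0,0],"claw":1},{"slide":[0,0,-1.0],"angular":[0,0,0],"claw":1},{"slide":[0,0,-1.2],"angular":[0,0,0],"claw":1},{"slide":[0,0,-1.4],"angular":[0,0,0],"claw":1},{"slide":[0,0,-1.6],"angular":[0,0,0],"claw":1},{"slide":[0,0,-1.8],"angular":[0,0,0],"claw":1},{"slide":[0,0,-2.0],"angular":[0,0,0],"claw":1}])

```text
time: 10.25
position: [0.531, -0.031, 0.0433]
orientation: [0.569, 0.42, 0.569, -0.42]
contact_force: [2.8, -0.2, 0.0]
opening: 0.0241
```

Call:
jog_arm(moves=[{"slide":[0,0,-0.2],"angular":[0,0,0],"claw":1},{"slide":[0,0,-0.4],"angular":[0,0,0],"claw":1},{"slide":[0,0,-0.6],"angular":[0,0,0],"claw":1},{"slide":[0,0,-0.8],"angular":[0,0,0],"claw":1},{"slide":[0,0,-1.0],"angular":[0,0,0],"claw":1},{"slide":[0,0,-1.2],"angular":[0,0,0],"claw":1},{"slide":[0,0,-1.4],"angular":[0,0,0],"claw":1},{"slide":[0,0,-1.6],"angular":[0,0,0],"claw":1},{"slide":[0,0,-1.8],"angular":[0,0,0],"claw":1},{"slide":[0,0,-2.0],"angular":[0,0,0],"claw":1}])

```text
time: 11.08
position: [0.5304, -0.0291, 0.0433]
orientation: [0.569, 0.42, 0.569, -0.42]
contact_force: [2.7, -0.3, -0.0]
opening: 0.0245
```

```bash
python3 -c "
from h import *
rep();grasp();plan([0,0,0],1)"
```

```text
t 11.08 ey,ex,z mm [-184.6   498.04   43.26] F ey,ex,z [-1.06  2.47 -0.03] open 24.53 T [-0.18 -0.47 -0.04]
grasp ey,ex,z [-184.604  498.046   62.258]
slide [  43.32 -498.11 -184.41] ang [-0.02 -0.    0.01]
```

Call:
jog_arm(moves=[{"slide":[0,0,-0.2],"angular":[0,0,0],"claw":1},{"slide":[0,0,-0.4],"angular":[0,0,0],"claw":1},{"slide":[0,0,-0.6],"angular":[0,0,0],"claw":1},{"slide":[0,0,-0.8],"angular":[0,0,0],"claw":1},{"slide":[0,0,-1.0],"angular":[0,0,0],"claw":1},{"slide":[0,0,-1.2],"angular":[0,0,0],"claw":1},{"slide":[0,0,-1.4],"angular":[0,0,0],"claw":1},{"slide":[0,0,-1.6],"angular":[0,0,0],"claw":1},{"slide":[0,0,-1.8],"angular":[0,0,0],"claw":1},{"slide":[0,0,-2.0],"angular":[0,0,0],"claw":1}])

```text
time: 11.92
position: [0.5298, -0.0271, 0.0433]
orientation: [0.569, 0.42, 0.569, -0.42]
contact_force: [1.5, -0.9, -0.5]
opening: 0.0244
```

Call:
jog_arm(moves=[{"slide":[0,0,-0.2],"angular":[0,0,0],"claw":1},{"slide":[0,0,-0.4],"angular":[0,0,0],"claw":1},{"slide":[0,0,-0.6],"angular":[0,0,0],"claw":1},{"slide":[0,0,-0.8],"angular":[0,0,0],"claw":1},{"slide":[0,0,-1.0],"angular":[0,0,0],"claw":1},{"slide":[0,0,-1.2],"angular":[0,0,0],"claw":1},{"slide":[0,0,-1.4],"angular":[0,0,0],"claw":1},{"slide":[0,0,-1.6],"angular":[0,0,0],"claw":1},{"slide":[0,0,-1.8],"angular":[0,0,0],"claw":1},{"slide":[0,0,-2.0],"angular":[0,0,0],"claw":1}])

```text
time: 12.75
position: [0.5292, -0.0252, 0.0433]
orientation: [0.569, 0.42, 0.569, -0.42]
contact_force: [1.6, -1.0, -1.2]
opening: 0.0241
```

```bash
python3 -c "
from h import *
rep();grasp();plan([0,0,0],1)"
```

```text
t 12.75 ey,ex,z mm [-180.55  498.08   43.28] F ey,ex,z [-1.47  1.24 -1.19] open 24.12 T [-0.08 -0.38 -0.07]
grasp ey,ex,z [-180.548  498.085   62.278]
slide [  43.31 -498.14 -180.38] ang [-0.02  0.    0.  ]
```

Call:
jog_arm(moves=[{"slide":[0,0,-0.2],"angular":[0,0,0],"claw":1},{"slide":[0,0,-0.4],"angular":[0,0,0],"claw":1},{"slide":[0,0,-0.6],"angular":[0,0,0],"claw":1},{"slide":[0,0,-0.8],"angular":[0,0,0],"claw":1},{"slide":[0,0,-1.0],"angular":[0,0,0],"claw":1},{"slide":[0,0,-1.2],"angular":[0,0,0],"claw":1},{"slide":[0,0,-1.4],"angular":[0,0,0],"claw":1},{"slide":[0,0,-1.6],"angular":[0,0,0],"claw":1},{"slide":[0,0,-1.8],"angular":[0,0,0],"claw":1},{"slide":[0,0,-2.0],"angular":[0,0,0],"claw":1}])

```text
time: 13.58
position: [0.5289, -0.0242, 0.0433]
orientation: [0.57, 0.419, 0.569, -0.42]
contact_force: [3.2, -6.6, -3.8]
opening: 0.0247
```

```bash
python3 -c "
from h import *
rep();grasp();plan([0,0,0],1)"
```

```text
t 13.58 ey,ex,z mm [-179.51  498.11   43.28] F ey,ex,z [-7.24  1.07 -3.79] open 24.68 T [-1.08 -0.45 -0.04]
grasp ey,ex,z [-179.486  498.103   62.279]
slide [  42.94 -498.16 -179.46] ang [-0.01  0.08 -0.01]
```

Call:
jog_arm(moves=[{"slide":[0,0,-1.2],"angular":[0,0,0],"claw":1},{"slide":[0,0,-1.5],"angular":[0,0,0],"claw":1},{"slide":[0,0,-1.8],"angular":[0,0,0],"claw":1},{"slide":[0,0,-1.9],"angular":[0,0,0],"claw":1},{"slide":[0,0,-1.9],"angular":[0,0,0],"claw":1},{"slide":[0,0,-1.9],"angular":[0,0,0],"claw":1},{"slide":[0,0,-1.9],"angular":[0,0,0],"claw":1},{"slide":[0,0,-1.9],"angular":[0,0,0],"claw":1},{"slide":[0,0,-1.9],"angular":[0,0,0],"claw":1},{"slide":[0,0,-1.9],"angular":[0,0,0],"claw":1}])

```text
time: 14.42
position: [0.5289, -0.0242, 0.0433]
orientation: [0.57, 0.419, 0.568, -0.42]
contact_force: [2.6, -10.3, -3.7]
opening: 0.0244
```

```bash
python3 -c "
from h import *
rep();grasp();plan([0,0,0],1)"
```

```text
t 14.42 ey,ex,z mm [-179.49  498.12   43.27] F ey,ex,z [-10.58  -0.56  -3.68] open 24.36 T [-1.57 -0.53 -0.01]
grasp ey,ex,z [-179.413  498.114   62.268]
slide [  42.26 -498.18 -179.58] ang [-0.01  0.23 -0.03]
```

Another hold to be sure of the half second at about 10 N on the stop.

Call:
jog_arm(moves=[{"slide":[0,0,-1.9],"angular":[0,0,0],"claw":1},{"slide":[0,0,-1.9],"angular":[0,0,0],"claw":1},{"slide":[0,0,-1.9],"angular":[0,0,0],"claw":1},{"slide":[0,0,-1.9],"angular":[0,0,0],"claw":1},{"slide":[0,0,-1.9],"angular":[0,0,0],"claw":1},{"slide":[0,0,-1.9],"angular":[0,0,0],"claw":1},{"slide":[0,0,-1.9],"angular":[0,0,0],"claw":1},{"slide":[0,0,-1.9],"angular":[0,0,0],"claw":1},{"slide":[0,0,-1.9],"angular":[0,0,0],"claw":1},{"slide":[0,0,-1.9],"angular":[0,0,0],"claw":1}])

```text
time: 15.25
position: [0.529, -0.0242, 0.0433]
orientation: [0.571, 0.419, 0.567, -0.421]
contact_force: [3.2, -10.7, -3.4]
opening: 0.0246
```

```bash
python3 -c "
from h import *
rep();grasp();plan([0,0,0],1)"
```

```text
t 15.25 ey,ex,z mm [-179.55  498.16   43.28] F ey,ex,z [-11.15  -0.11  -3.44] open 24.59 T [-1.6  -0.5  -0.08]
grasp ey,ex,z [-179.418  498.139   62.282]
slide [  41.59 -498.22 -179.77] ang [-0.01  0.39 -0.06]
```

Call:
jog_arm(moves=[{"slide":[0,0,0.5],"angular":[0,0.2,0],"claw":1},{"slide":[0,0,2],"angular":[0,0.39,0],"claw":1},{"slide":[0,0,3.6],"angular":[0,0.39,0],"claw":1},{"slide":[0,0,5.2],"angular":[0,0.39,0],"claw":1},{"slide":[0,0,6.8],"angular":[0,0.39,0],"claw":1},{"slide":[0,0,8.4],"angular":[0,0.39,0],"claw":1},{"slide":[0,0,9.8],"angular":[0,0.39,0],"claw":1},{"slide":[0,0,10.7],"angular":[0,0.39,0],"claw":1},{"slide":[0,0,11.1],"angular":[0,0.39,0],"claw":1},{"slide":[0,0,11.1],"angular":[0,0.39,0],"claw":1}])

```text
time: 16.08
position: [0.5322, -0.0349, 0.0433]
orientation: [0.569, 0.42, 0.569, -0.419]
contact_force: [1.1, 1.3, -1.4]
opening: 0.0246
```

```bash
python3 -c "
from h import *
rep();grasp();plan([0,0,0],1)"
```

```text
t 16.08 ey,ex,z mm [-190.73  498.03   43.29] F ey,ex,z [ 0.92  1.43 -1.37] open 24.63 T [ 0.12 -0.29 -0.09]
grasp ey,ex,z [-190.734  498.014   62.285]
slide [  42.95 -498.08 -190.68] ang [-0.01 -0.   -0.04]
```

Call:
jog_arm(moves=[{"slide":[0,0,-0.1],"angular":[0,0,0],"claw":1},{"slide":[0,0,-0.1],"angular":[0,0,0],"claw":1},{"slide":[0,0,-0.1],"angular":[0,0,0],"claw":1},{"slide":[0,0,-0.1],"angular":[0,0,0],"claw":0.6},{"slide":[0,0,-0.1],"angular":[0,0,0],"claw":0.4},{"slide":[0,0,-0.1],"angular":[0,0,0],"claw":0.2},{"slide":[0,0,-0.1],"angular":[0,0,0],"claw":0},{"slide":[0,0,-0.1],"angular":[0,0,0],"claw":0},{"slide":[0,0,-0.1],"angular":[0,0,0],"claw":0},{"slide":[0,0,-0.1],"angular":[0,0,0],"claw":0}])

```text
time: 16.92
position: [0.5321, -0.0348, 0.0433]
orientation: [0.569, 0.42, 0.569, -0.419]
contact_force: [-0.5, 0.6, 0.1]
opening: 0.0856
```

```bash
python3 -c "
from h import *
rep();grasp();plan([0,0,0],1)"
```

```text
t 16.92 ey,ex,z mm [-190.63  497.99   43.31] F ey,ex,z [ 0.74 -0.33  0.08] open 85.55 T [ 0.01 -0.02 -0.09]
grasp ey,ex,z [-190.631  497.974   62.314]
slide [  43.01 -498.04 -190.55] ang [-0.01 -0.   -0.04]
```

Released. Now straight up, then back clear of the view.

Call:
jog_arm(moves=[{"slide":[-5,0,0],"angular":[0,0,0],"claw":0},{"slide":[-15,0,0],"angular":[0,0,0],"claw":0},{"slide":[-30,0,0],"angular":[0,0,0],"claw":0},{"slide":[-50,0,0],"angular":[0,0,0],"claw":0},{"slide":[-70,0,0],"angular":[0,0,0],"claw":0},{"slide":[-90,0,0],"angular":[0,0,0],"claw":0},{"slide":[-110,0,0],"angular":[0,0,0],"claw":0},{"slide":[-130,0,0],"angular":[0,0,0],"claw":0},{"slide":[-145,0,0],"angular":[0,0,0],"claw":0},{"slide":[-150,0,0],"angular":[0,0,0],"claw":0}])

```text
time: 17.75
position: [0.5332, -0.0351, 0.1969]
orientation: [0.571, 0.421, 0.567, -0.419]
contact_force: [0.6, -0.1, 0.1]
opening: 0.0853
```

Call:
jog_arm(moves=[{"slide":[0,-10,0],"angular":[0,0,0],"claw":0},{"slide":[0,-25,0],"angular":[0,0,0],"claw":0},{"slide":[0,-40,0],"angular":[0,0,0],"claw":0},{"slide":[0,-55,0],"angular":[0,0,0],"claw":0},{"slide":[0,-70,0],"angular":[0,0,0],"claw":0},{"slide":[0,-85,0],"angular":[0,0,0],"claw":0},{"slide":[0,-100,0],"angular":[0,0,0],"claw":0},{"slide":[0,-110,0],"angular":[0,0,0],"claw":0},{"slide":[0,-110,0],"angular":[0,0,0],"claw":0},{"slide":[0,-110,0],"angular":[0,0,0],"claw":0}])

```text
time: 18.58
position: [0.4278, -0.0677, 0.1962]
orientation: [0.571, 0.421, 0.567, -0.419]
contact_force: [0.5, 0.0, 0.3]
opening: 0.0857
```

Run:
```python
from h import *
rep()
old={n:dict(np.load(f'/tmp/{n}.npz')) for n in('side',)}
c=shot('side'); P=pts(c); F=c['frame'].astype(int)
k=np.zeros(P.shape[:2],bool); k[145:215,235:330]=1; k&=(F.max(-1)<45)&(P[...,2]>.03)&(P[...,2]<.09); Q=P[k]
print('knob ey',np.percentile(Q@EY,[0,5,50,95,100]).round(4),len(Q))
t=shot('top')['frame']
cv2.imwrite('pics/e.png',np.hstack([c['frame'][100:320,180:380],t[120:340,140:420]])[...,::-1])
```

```text
t 18.58 ey,ex,z mm [-191.2   388.66  196.23] F ey,ex,z [-0.14  0.53  0.28] open 85.66 T [-0.06 -0.03  0.02]
knob ey [-0.2038 -0.2001 -0.1838 -0.178  -0.1753] 92
```

View pics/e.png

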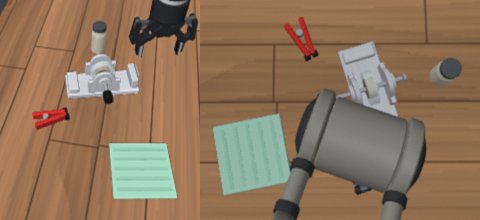

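```bash
python3 -c "
from h import *
print(bot.finish_job())"
```

```text
the job is handed in; nothing more can be done
None
```

I felt both stops, left the axle half-way between them, let go of the knob, and handed the job in after 18.6 s of robot time.

- **Inner stop:** it was at −201.8 mm along the axle. I held it for two calls, and the readings at their ends were 9.9 N and 11.2 N. Both include the 1.5 N drag.
- **Outer stop:** it was at −179.4 mm, which gives about 22.4 mm of free travel. I held it for two calls, with end readings of 10.6 N and 11.2 N, drag included.
- **Force limit:** I saw the force only at the end of each call, never above about 11.3 N along the axle. Since no call pressed more than 2 mm past a stop (about 13 N), it should have stayed under 25 N.
- **Final position:** the gripper opened with the knob at −190.63 mm. The midpoint I worked out was about −190.64 mm.

**Last checks:** the side camera showed the knob 8–9 mm further out than at the start, and 8.5 mm was expected. It is only good to about a millimetre, so the final position rests on the arm's readings. The jar, clamp and trivet look unmoved in the last picture, by eye only. The arm is clear of everything and its force reading is about zero. None of the checks disagreed.

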